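# Screw a filter cartridge into the water purifier's deep well

### The arm

A 6-joint arm with a two-finger parallel gripper is mounted at the origin on a cart in front of the work surface, level with it; the furniture and walls round the work are solid. World frame = base frame: x ahead of the robot, y to its left, z up, the work surface at z = 0. Lengths are in m, angles in rad, forces in N, time in s.
With the tool pointing down it reaches from about 0.275 to 0.75 m from the base axis. Payload 10.2 kg.
Tool frame: the origin (TCP) lies on the mounting face of the last link; the fingertips stand 173 mm ahead of it and the grasp point (between the pads) lies 155 mm ahead of it; z points along the fingers, y is the direction in which the jaws open and shut (so a half turn about z gives the same grasp; the last joint's range is limited). The gripper opens to 85 mm and grips with 20 to 120 N. Pads are 22 mm wide; open, the fingers measure 114 mm over their backs; the gripper's body (76 mm by 85 mm) begins 54 mm behind the grasp point. The pads swing forward as they close: fully open they stand 13 mm farther back than shut.
Start: joints at [-1.421, 0.313, 1.498, -0, 1.331, -0.223], TCP at [0.191, -0.489, 0.405] pointing down, gripper open.
Joint ranges: [-2.94, 2.94], [-0.97, 2.17], [0.19, 2.56], [-1.23, 4.37], [0.02, 3.11], [-2.88, 2.88]. Speed limits (rad/s): [2.39, 2.39, 3.01, 3.14, 3.14, 3.14].

### API

Orientations are given as [roll, pitch, yaw] about the fixed x, y, z axes, in that order (R = Rz(yaw) Ry(pitch) Rx(roll)).
In Python, from workcell import robot, cams, order gives the robot as it stands.
- The arm moves only by the tool carry_out, never from a script. Its argument "rows" is a list of rows, each a list of 7 numbers: the turn, a rotation vector about the tool's x, y, z in units of 5 degrees (1.0 is 5 degrees), then the shift along the tool's x, y, z in units of 25 mm (1.0 is 25 mm), then the opening, from 0 (shut) to 1 (fully open). A call has 1 to 5 rows; each row shifts and turns the commanded pose from where the row before left it, along the tool's axes as they then stand; what a row does not reach is not made up. A row lasts 1/10 s, in which the tool goes at most 50 mm and 8.59 degrees, less where a joint would pass 70% of its speed; a pose out of reach is approached as far as the arm can. A call is refused whole if a number of a shift passes 1 or a number of a turn 1, either way. A call with a gripper value outside its range is refused whole. The fingers move at their own pace and stop on an object; "grip_force" is the grip in N (left out, the last holds). Time passes only in rows, so rows that do not move let the fingers close. It gives the time, the measured TCP pose, the force and the opening at its end, in the units of the state.
- robot.get_state(): the state, without advancing time (a new reading comes with each control period).
- cams.grab_frame(name): name is "scene" or "top" or "wrist"; returns a dict with "frame" (480x640x3 uint8, red, green, blue), "fov_y" (degrees; the focal length in pixels is half the picture's height over the tangent of half this angle, whatever the lens; pixels are square), "cx", "cy" (the principal point, pixels), "camera_from_world" (4x4, takes a point from world to camera coordinates). Camera axes: x right, y up, looking along -z (the intrinsics and any distortion apply to the point x, -y, -z); pixel columns grow to the right and rows downward; lengths in m; the calibration is good to about 2 mm. A picture is of the moment at which its call begins. There is no depth.
- order.finish_job(): hands the job in, once; it reports no verdict.
The state is a dict: "t": time; "joints": joint angles; "joint_vel": joint speeds; "tau": joint torques, N m; "position": TCP position; "ee_rot": TCP orientation; "wrist_force": force on the tool from outside, world axes, zero at the start; "ft_torque": the same for the moment, N m; "grip_width": finger opening in m.
Only numpy, scipy, OpenCV 4.12 (cv2) and the standard library are available. Lean on these libraries where they do the work, as an engineer would, in place of code of your own. Each camera call takes 0.05 s, during which the arm holds its last target. There are 200 camera calls.

### The job

Fit the fresh blue-topped cartridge in the water purifier. Roll the slatted cover all the way back so that it stays open, lower the cartridge into its well and find the start of the thread by feel (eased anticlockwise it drops in), then screw it clockwise until it is fully home. Leave the cover open for the leak check, and do not knock over or shift the things standing round about.

Things in the scene. Friction and masses are not known exactly. Their poses are not given: they have to be found in the camera images.
- cartridge: Loose upright filter cartridge, 0.2 to 0.33 kg: white cylinder 54 mm across, pale blue band, blue cap with a grip bar, 148 mm high in all. Origin: centre of its underside; z up its axis, x along the bar. The lowest 34 mm are a neck 38 mm across with two thread lugs at +x and -x (in line with the bar), 54 mm over both, 5 to 15 mm above the underside. Half a turn makes no difference.
- grip_bar (a point): Middle of the cartridge's blue grip bar, 134 mm above its underside; axes as the cartridge's. The bar is 40 mm long (along x), 14 mm thick (along y), flat-sided, and rises from the flat cap top at 112 mm to 148 mm. Take it from above.
- purifier: Fixed water purifier, white housing with a roll-top cover of aluminium slats. Origin: on the worktop under the axis of its cartridge well; x from its front to its rear, y to its left, z up. Housing x = -76 to 171 mm, y = -112 to 112 mm. Side cheeks 12 mm thick, highest (194 mm) at x = 32 mm; between them the grey deck at z = 120 mm with the round well. Two white ticks on the deck lie at the well's +y and -y.
- well_mouth (a point): Centre of the well's blue rim, on its axis, 123 mm above the worktop; axes as the purifier's. The mouth is 70 mm wide and funnels in within 8 mm to the bore of 58 mm (2 mm clearance round the cartridge).
- thread_crest (a point): On the well's axis, at the flat crest of the coarse right-hand two-start thread at its bottom, 27 mm above the seat; axes as the purifier's. Lowered, the lugs rest on the crest with the cartridge's underside about 22 mm above the seat, unless they meet the two opposite entries. These lie within 0.45 rad of the purifier's +y and -y (the ticks), hard to see; the lugs have 0.14 rad play either way.
- well_seat (a point): Centre of the well's flat seat, 12 mm above the worktop, 111 mm below the rim. Over the entries the cartridge drops by its own weight to about 6 mm above the seat and cannot turn on anticlockwise. Clockwise (from above) it then screws down 7 mm in 1.3 rad: on the seat after some 1.15 rad, hard stop at 1.3 to 1.45. Home, the cap top is 4 mm above the deck. Its weight carries it down: the bar need not be clamped to turn it.
- shutter (a joint): Angle of the slatted cover, rad: 0 closed over the deck, 1.12 fully rolled back. The slats run in circular tracks of radius 125 mm round an axis along the purifier's y, at its x = 32 mm, z = 55 mm. Friction holds the cover where it is left up to about 0.5; farther back its weight carries it to the rear stop, where it stays. 1 to 3 N at the bar moves it.
- shutter_bar (a point): Middle of the cover's black round lift bar, 12 mm thick, 132 mm long along the purifier's y, 161 mm from the tracks' axis, 27 mm clear of the slats. Closed, it is 71 mm in front of the well's axis and 178 mm above the worktop; fully back 97 mm behind it and 202 mm high. Push it back from the front with fingertips some 10 mm below its middle, or pinch it from above between its brackets (55 mm either side).
- bottle_buffer: Bystander: white lab bottle with a blue screw cap, 66 mm across, 155 mm high, loose. Origin: centre of its underside.
- timer: Bystander: small grey bench timer with a red key, 67x63x19 mm, loose, lying flat. Origin: centre of its underside.
- bottle_amber: Bystander: brown bottle with a black cap, 45 mm across, 98 mm high, loose, right of the purifier. Origin: centre of its underside.
Things that resemble listed ones, but are neither listed nor needed, are in the scene too. What is shaped like the cartridge but green, purple or turquoise is not meant.

How it is judged:
On the way, in this order (a step that is already met when the one before it is completed fails the run):
1. the cover is rolled back (over 1.0 rad) and stays there (value of joint shutter above 1 rad), for 0.3 s.
2. the cartridge has dropped into the start of the thread: upright in the well, underside less than 10 mm above the seat (z of cartridge in the frame of well_seat below 0.01 m and horizontal distance between cartridge and well_seat below 0.006 m and angle between the z axis of cartridge and the z axis of purifier, either way round below 0.08 rad), for 0.1 s.
At the end, for the whole second after the job is handed in: The cartridge is screwed home: its underside within 1.8 mm of the seat, within 4 mm of the well's axis, upright within 0.05 rad, at rest; the cover is rolled back (over 1.0 rad) (z of cartridge in the frame of well_seat below 0.0018 m and horizontal distance between cartridge and well_seat below 0.004 m and angle between the z axis of cartridge and the z axis of purifier, either way round below 0.05 rad and value of joint shutter above 1 rad and linear speed of cartridge below 0.02 m/s); the robot touches nothing.
It fails at once if the cartridge is tipped over (more than 0.6 rad) (angle between cartridge's own z axis and vertical above 0.6 rad).
It fails at once if a bottle or the timer is shifted by more than 30 mm (distance of any of bottle_buffer, timer, bottle_amber from where it was at the start of the episode above 0.03 m).
It fails at once if a bottle is knocked over (angle between any of bottle_buffer, bottle_amber's own z axis and vertical above 0.6 rad).
It also fails if it takes over 64 s, if anything falls off the work surface, if the arm or the gripper's body presses on something with over 40 N, if the wrist force passes 120 N, or if a joint passes its speed limit or range.

## Working session

There is one attempt and no reset: what is moved stays moved. The work goes in short steps, Python scripts to look and compute and a tool call to move; the robot and the scene stay as the last step left them, time stands still between calls to the robot, and variables do not carry over. Pictures are saved under pics/ and viewed, about 8 in all and at most 12, crops included, and the job is handed in when it is done.

Besides the shell and the picture viewer there is one more tool, called after "Request:" in YAML: its name, and indented under it one key for each argument. carry_out: Moves the arm, as the interface text tells. Its arguments: {"type":"object","properties":{"rows":{"type":"array","items":{"type":"array","items":{"type":"number"}}},"grip_force":{"type":"number"}},"required":["rows"]}

```bash
mkdir -p pics; ls
cat > h.py <<'E'
import numpy as np,cv2,json
from workcell import robot,cams,order
def grab(n,save):
    g=cams.grab_frame(n); cv2.imwrite(f'pics/{save}.png',g['frame'][:,:,::-1])
    np.savez(f'pics/{save}.npz',**{k:np.array(v) for k,v in g.items()}); return g
def load(s): return dict(np.load(f'pics/{s}.npz',allow_pickle=True))
def f(g): return 240/np.tan(np.radians(float(g['fov_y']))/2)
def proj(g,P):
    T=np.array(g['camera_from_world']);p=T[:3,:3]@np.array(P,float)+T[:3,3]
    return np.array([g['cx']+f(g)*p[0]/-p[2], g['cy']-f(g)*p[1]/-p[2]])
def at_z(g,u,v,z):
    T=np.array(g['camera_from_world']);R=T[:3,:3];o=-R.T@T[:3,3]
    d=R.T@np.array([(u-g['cx'])/f(g),-(v-g['cy'])/f(g),-1.]); return o+d*(z-o[2])/d[2]
E
python3 - <<'E'
from h import *
a=grab('scene','s0');b=grab('top','t0')
for g in(a,b): print({k:v for k,v in g.items() if k!='frame'})
s=robot.get_state();print(s)
E
```

```text
pics
{'fov_y': 54.79859700613348, 'cx': 319.79839726750646, 'cy': 234.52671544450268, 'camera_from_world': array([[ 0.98368436, -0.17930541, -0.01465132, -0.51572125],
       [ 0.15291405,  0.79043139,  0.59315725, -0.09333195],
       [-0.09477544, -0.5857199 ,  0.8049533 , -1.28636022],
       [ 0.        ,  0.        ,  0.        ,  1.        ]])}
{'fov_y': 51.02713710391084, 'cx': 320.40879800875535, 'cy': 237.53205674283407, 'camera_from_world': array([[-0.39739597, -0.91760495, -0.00880899,  0.1212795 ],
       [ 0.7136535 , -0.3150749 ,  0.62564086, -0.48380684],
       [-0.57686664,  0.24234059,  0.78006148, -1.47219789],
       [ 0.        ,  0.        ,  0.        ,  1.        ]])}
{'t': 0.1, 'joints': array([-1.42140708e+00,  3.13365820e-01,  1.49834996e+00,  7.59751742e-06,
        1.33099279e+00, -2.23413434e-01]), 'joint_vel': array([-7.16901160e-05, -2.15530469e-03, -2.59344874e-03,  8.96497323e-04,
        1.05305894e-04, -7.28153122e-04]), 'tau': array([ 1.45775004e-03, -4.12900543e+01, -2.60146129e+01, -2.39063038e-04,
        2.99649000e-03,  1.56335915e-05]), 'position': array([ 0.1911964 , -0.48890832,  0.40421084]), 'ee_rot': array([-3.14050610e+00, -2.54436885e-04,  3.72800736e-01]), 'wrist_force': array([ 0.25491149, -0.16341198,  0.17965443]), 'ft_torque': array([-0.04400506, -0.00705706, -0.01098824]), 'grip_width': 0.08559764935597501}
```

View pics/s0.png

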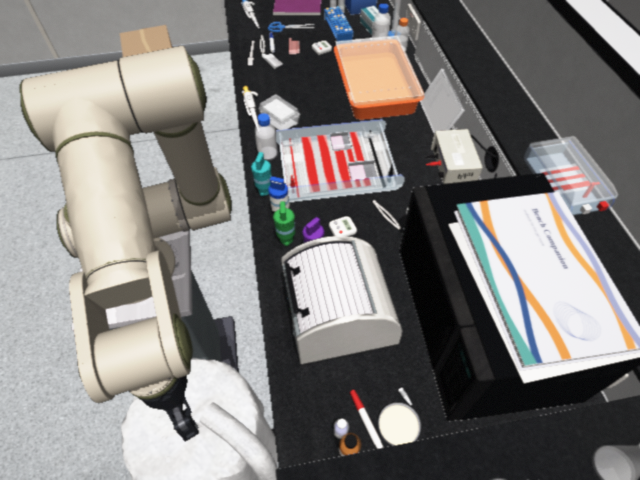

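View pics/t0.png

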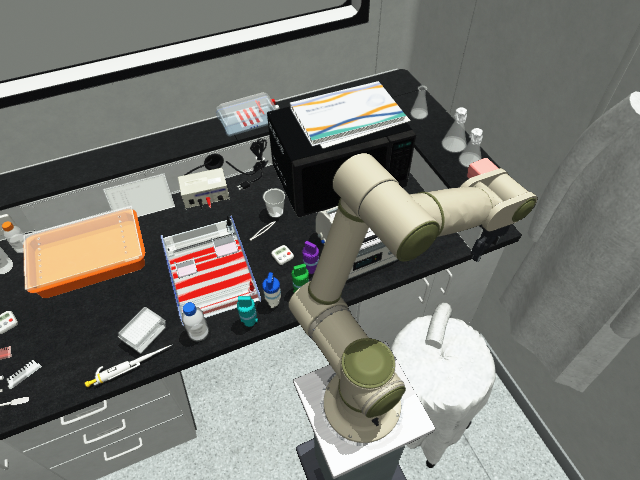

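The scene view shows the purifier at about (340,290). The candidates are turquoise (262,172), blue (278,190), green (284,225) and purple (313,232). There is also a blue-capped bottle at (265,135), and the timer at (343,226). In the top view, blue is at (272,290). Next, one enlarged crop to confirm the blue one and get the details.

Run:
```python
import cv2,numpy as np
a=cv2.imread('pics/s0.png')[145:370,245:410];b=cv2.imread('pics/t0.png')[225:335,230:330]
A=cv2.resize(a,None,fx=2.65,fy=2.65,interpolation=cv2.INTER_CUBIC);B=cv2.resize(b,None,fx=3.4,fy=3.4,interpolation=cv2.INTER_CUBIC)
c=np.zeros((600,800,3),np.uint8);c[:A.shape[0],:A.shape[1]]=A;c[:B.shape[0],440:440+B.shape[1]]=B
cv2.imwrite('pics/c0.png',c)
```

```text
(no output)
```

View pics/c0.png

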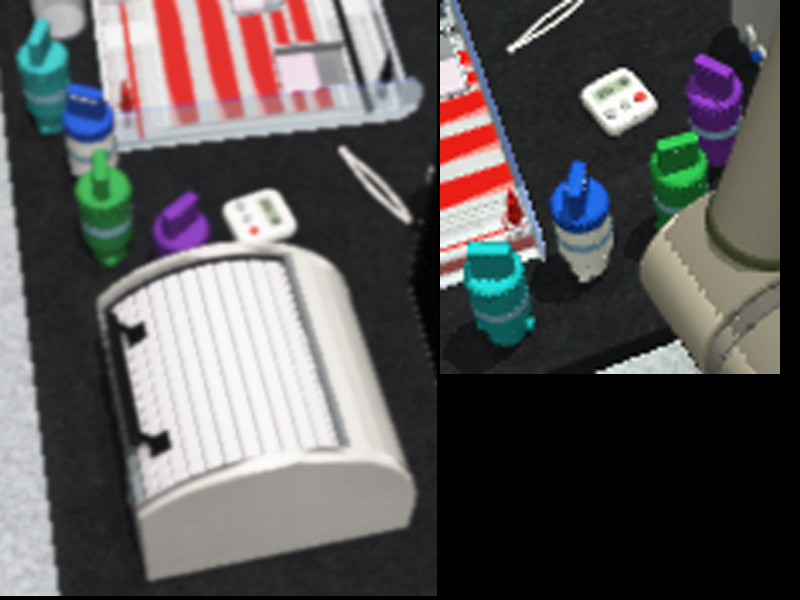

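Run:
```python
from h import *
s=load('s0');t=load('t0')
c=lambda x,y:(x/2.65+245,y/2.65+145); d=lambda x,y:((x-440)/3.4+230,y/3.4+225)
print('cart scene',at_z(s,*c(87,95),.145),'ends',at_z(s,*c(68,92),.146),at_z(s,*c(104,99),.146))
print('cart top',at_z(t,*d(579,170),.146), 'band->bottom',at_z(t,*d(585,280),0))
print('timer',at_z(s,*c(260,215),.019),at_z(t,*d(620,100),.019))
print('turq',at_z(s,*c(40,50),.14),at_z(t,*d(490,262),.14))
print('green',at_z(s,*c(100,170),.14),at_z(t,*d(677,145),.14))
print('purple',at_z(s,*c(182,213),.14),at_z(t,*d(712,70),.14))
P=[((-.076,-.112,0),c(148,580)),((.171,-.112,0),c(410,525)),((-.071,.066,.178),c(108,310)),((-.071,-.066,.178),c(142,447)),((.032,-.112,.194),c(290,452)),((.032,.112,.194),c(215,245))]
from scipy.optimize import least_squares
def res(q,full=0):
    r=[]
    for (x,y,z),uv in P:
        C,S=np.cos(q[2]),np.sin(q[2]); r.append(proj(s,(q[0]+C*x-S*y,q[1]+S*x+C*y,z))-uv)
    return np.array(r) if full else np.ravel(r)
o=least_squares(res,[.45,-.1,0],loss='soft_l1');print(o.x,res(o.x,1).round(1))
print([at_z(s,*P[i][1],P[i][0][2]).round(3) for i in range(6)])
```

```text
cart scene [0.42946557 0.11344482 0.145     ] ends [0.41050777 0.12054443 0.146     ] [0.44604576 0.10349995 0.146     ]
cart top [0.43442172 0.11239382 0.146     ] band->bottom [0.40857259 0.1287752  0.        ]
timer [0.59657447 0.01911623 0.019     ] [0.58723365 0.02305845 0.019     ]
turq [0.38810646 0.19351362 0.14      ] [0.37688015 0.21821307 0.14      ]
green [0.42952496 0.01472068 0.14      ] [0.42815033 0.01744721 0.14      ]
purple [ 0.5005234  -0.05407656  0.14      ] [ 0.49715046 -0.04700794  0.14      ]
[ 0.48960571 -0.24294418  0.03420209] [[ 2.   0.1]
 [ 1.1 -0.3]
 [ 1.1  0.9]
 [-1.2 -0.7]
 [-5.3  3.5]
 [-0.4 -2.2]]
[array([ 0.413, -0.356,  0.   ]), array([ 0.661, -0.349,  0.   ]), array([ 0.414, -0.177,  0.178]), array([ 0.423, -0.314,  0.178]), array([ 0.538, -0.348,  0.194]), array([ 0.518, -0.136,  0.194])]
```

Request:
carry_out:
  rows:
    - [0,0,1,0.5,-1,0,0]
    - [0,0,1,0.5,-1,0,0]
    - [0,0,1,0.5,-1,0,0]
    - [0,0,0.9,0.5,-1,0,0]
    - [0,0,0,0.7,-1,0,0]

```text
t: 0.6
position: [0.2323, -0.3537, 0.4045]
ee_rot: [-3.141, 0.0, 0.029]
wrist_force: [0.3, 0.4, 0.2]
grip_width: 0.0121
```

Request:
carry_out:
  rows:
    - [0,0,0,0.7,-1,0,0]
    - [0,0,0,0.7,-1,0,0]
    - [0,0,0,0.7,-1,0,0]
    - [0,0,0,0.7,-1,0,0]
    - [0,0,0,0,0,0,0]

```text
t: 1.1
position: [0.3001, -0.2504, 0.4046]
ee_rot: [-3.141, -0.0, 0.036]
wrist_force: [-0.3, -0.6, -0.2]
grip_width: -0.0002
```

Run:
```python
from h import *
g=grab('wrist','w1'); print(robot.get_state()['position'],robot.get_state()['ee_rot'],g['fov_y'],g['camera_from_world'])
```

```text
[ 0.29952896 -0.25167557  0.40462954] [-3.14148201e+00  1.35839139e-04  3.51327946e-02] 64.05990590554022 [[ 3.66774858e-02 -9.99326987e-01 -5.79126110e-04 -2.61149100e-01]
 [ 9.57090807e-01  3.52940123e-02 -2.87630873e-01 -2.40611547e-01]
 [ 2.87457734e-01  9.99530099e-03  9.57741168e-01 -4.64162079e-01]
 [ 0.00000000e+00  0.00000000e+00  0.00000000e+00  1.00000000e+00]]
```

View pics/w1.png

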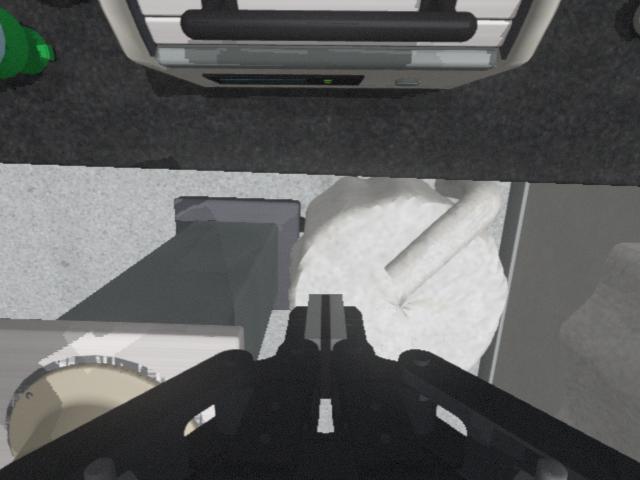

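The wrist view shows the black bar from (181,24) to (476,26), with the purifier's front edge below it and the green decoy at far left.

Run:
```python
from h import *
g=load('w1')
a=at_z(g,181,24.5,.178);b=at_z(g,476,26,.178);m=(a+b)/2;yaw=np.arctan2(*(a-b)[[0,1]]*np.array([-1,1]));print(a,b,np.linalg.norm(a-b),m,yaw)
print('well',m[:2]+.071*np.array([np.cos(yaw),np.sin(yaw)]))
```

```text
[ 0.41639418 -0.18003122  0.178     ] [ 0.42072293 -0.31517955  0.178     ] 0.1352176375868375 [ 0.41855855 -0.24760538  0.178     ] 0.032018610540238676
well [ 0.48952216 -0.24533245]
```

Request:
carry_out:
  rows:
    - [0,0,0,0.95,0,0.64,0]
    - [0,0,0,0.95,0,0.64,0]
    - [0,0,0,0.95,0,0.64,0]
    - [0,0,0,0.95,0,0.62,0]
    - [0,0,0,0,0,0,0]

```text
t: 1.65
position: [0.395, -0.2501, 0.339]
ee_rot: [-3.139, 0.002, 0.033]
wrist_force: [-1.0, -0.3, 0.1]
grip_width: -0.0001
```

Request:
carry_out:
  rows:
    - [0,0,0,0.66,0,-0.37,0]
    - [0,0,0,0.66,0,-0.37,0]
    - [0,0,0,0.6,0,-0.25,0]
    - [0,0,0,0.6,0,-0.25,0]
    - [0,0,0,0.63,0,-0.12,0]

```text
t: 2.15
position: [0.4725, -0.248, 0.3761]
ee_rot: [3.141, 0.0, 0.031]
wrist_force: [-1.3, -0.9, 0.8]
grip_width: 0.0
```

Request:
carry_out:
  rows:
    - [0,0,0,0.63,0,-0.12,0]
    - [0,0,0,0.64,0,0,0]
    - [0,0,0,0.64,0,0,0]
    - [0,0,0,0.63,0,0.12,0]
    - [0,0,0,0.63,0,0.12,0]

```text
t: 2.65
position: [0.5518, -0.2456, 0.3725]
ee_rot: [3.141, 0.0, 0.031]
wrist_force: [-0.6, 0.8, -0.2]
grip_width: -0.0001
```

Request:
carry_out:
  rows:
    - [0,0,0,0.6,0,0.1,0]
    - [0,0,0,0.1,0,0,0]
    - [0,0,0,-0.5,0,-0.5,0]
    - [0,0,0,-1,0,-1,0]
    - [0,0,0,-1,0,-1,0]

```text
t: 3.15
position: [0.5055, -0.2469, 0.4327]
ee_rot: [-3.141, 0.001, 0.032]
wrist_force: [-0.2, -0.3, 0.1]
grip_width: 0.0002
```

Run:
```python
from h import *
g=grab('wrist','w2');s=robot.get_state();print(s['position'],s['ee_rot'])
```

```text
[ 0.50323374 -0.24705553  0.43788837] [ 3.13707582 -0.00340103  0.03084122]
```

View pics/w2.png

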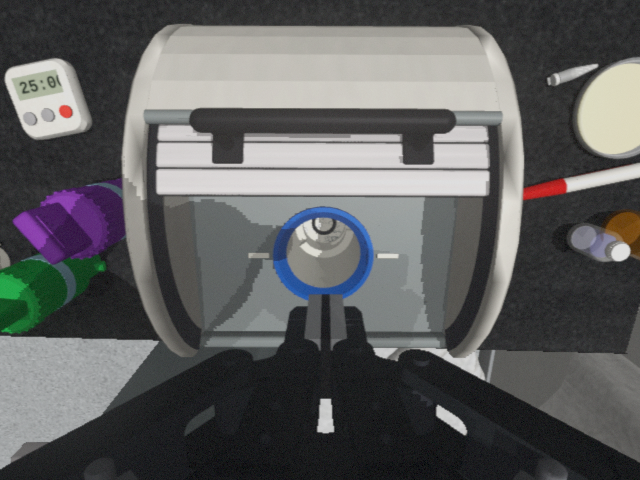

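The cover is rolled back, with the bar at (190–456,121). The rim is centred near (323,254) and the ticks are at (258,256) and (388,256).

Run:
```python
from h import *
g=load('w2'); im=g['frame']
print('bar',at_z(g,190,121,.202),at_z(g,456,121,.202))
h=cv2.cvtColor(im,cv2.COLOR_RGB2HSV);m=cv2.inRange(h,(100,150,60),(125,255,255));m[:200]=0;m[310:]=0;m[:,:250]=0;m[:,400:]=0
c=max(cv2.findContours(m,0,1)[0],key=cv2.contourArea);c=c[c[:,0,1]<285]  # fingers hide the near side
e=cv2.fitEllipse(c);print(e,at_z(g,*e[0],.123))
print('ticks',at_z(g,258,256,.12),at_z(g,388,256,.12), at_z(g,*e[0],.123))
s=load('s0')
c=lambda x,y:(x/2.65+245,y/2.65+145)
st=robot.get_state();print(st['t'],st['position'])
```

```text
bar [ 0.57973792 -0.17694799  0.202     ] [ 0.5840769 -0.3098116  0.202    ]
((322.7941589355469, 254.77879333496094), (94.72917938232422, 98.02005767822266), 89.53584289550781) [ 0.48509548 -0.24577745  0.123     ]
ticks [ 0.48143999 -0.19538327  0.12      ] [ 0.48475367 -0.29657378  0.12      ] [ 0.48509548 -0.24577745  0.123     ]
3.2 [ 0.50323374 -0.24705553  0.43788837]
```

Request:
carry_out:
  rows:
    - [0,0,0,-0.26,-1,0,0.5]
    - [0,0,0,-0.26,-1,0,0.5]
    - [0,0,0,-0.26,-1,0,0.5]
    - [0,0,0,-0.26,-1,0,0.5]
    - [0,0,0,-0.26,-1,0,0.5]

```text
t: 3.7
position: [0.4695, -0.1221, 0.4325]
ee_rot: [3.141, -0.0, 0.031]
wrist_force: [0.1, -0.3, 0.1]
grip_width: 0.0427
```

Request:
carry_out:
  rows:
    - [0,0,0,-0.26,-1,0,0.5]
    - [0,0,0,-0.26,-1,0,0.5]
    - [0,0,0,-0.26,-1,0,0.5]
    - [0,0,0,-0.26,-1,0,0.5]
    - [0,0,0,-0.26,-1,0,0.5]

```text
t: 4.2
position: [0.4332, 0.0018, 0.4325]
ee_rot: [3.141, -0.0, 0.031]
wrist_force: [-0.1, 0.3, -0.0]
grip_width: 0.0425
```

Request:
carry_out:
  rows:
    - [0,0,0,-0.26,-1,0,0.5]
    - [0,0,0,-0.26,-1,0,0.5]
    - [0,0,0,-0.26,-1,0,0.5]
    - [0,0,0,-0.26,-1,0,0.5]
    - [0,0,0,-0.26,-1,0,0.5]

```text
t: 4.7
position: [0.397, 0.1258, 0.4325]
ee_rot: [3.141, -0.0, 0.031]
wrist_force: [0.5, -0.4, 0.1]
grip_width: 0.0426
```

Request:
carry_out:
  rows:
    - [0,0,1,0,0,0,0.5]
    - [0,0,1,0,0,0,0.5]
    - [0,0,1,0,0,0,0.5]
    - [0,0,1,0,0,0,0.5]
    - [0,0,1,0,0,0,0.5]

```text
t: 5.2
position: [0.3974, 0.1248, 0.4325]
ee_rot: [3.141, -0.0, -0.408]
wrist_force: [-0.2, -1.0, 0.7]
grip_width: 0.0429
```

Request:
carry_out:
  rows:
    - [0,0,0.4,0,0,0,0.5]
    - [0,0,0,0,0,0,0.5]

```text
t: 5.4
position: [0.3974, 0.1249, 0.4324]
ee_rot: [3.142, -0.0, -0.44]
wrist_force: [-0.3, 1.2, -0.5]
grip_width: 0.0428
```

Run:
```python
from h import *
g=grab('wrist','w3');s=robot.get_state();print(s['position'],s['ee_rot'],s['joints'],s['grip_width'])
```

```text
[0.3973893  0.12504832 0.43240216] [ 3.14152101e+00 -3.16074918e-04 -4.38763084e-01] [ 2.19824229e-02  4.74324199e-02  1.74494028e+00 -2.09842376e-04
  1.34896870e+00  2.03158799e+00] 0.04289964001365161
```

View pics/w3.png

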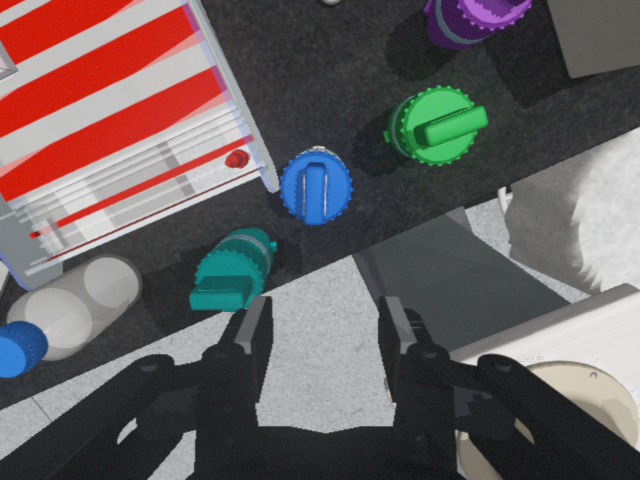

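Blue cap centred at about (316,187), with the bar top running vertically from (317,164) to (313,222). Green is at (437,125) and turquoise at (230,285).

Run:
```python
from h import *
g=load('w3'); h=cv2.cvtColor(g['frame'],cv2.COLOR_RGB2HSV)
m=cv2.inRange(h,(100,120,60),(125,255,255));m[:140]=0;m[240:]=0;m[:,:270]=0;m[:,365:]=0
c=max(cv2.findContours(m,0,1)[0],key=cv2.contourArea);c=cv2.convexHull(c);e=cv2.fitEllipse(c);print(e)
C=at_z(g,*e[0],.108);print('cap',C)
a=at_z(g,316.5,164,.148);b=at_z(g,314,221,.148);print('bar',a,b,(a+b)/2,np.linalg.norm(a-b),np.arctan2(*(a-b)[[1,0]]))
s=robot.get_state();y=s['ee_rot'][2]
for P in(C,(a+b)/2):
    d=(P-s['position'])[:2];print('tool shift units',(d@[np.cos(y),np.sin(y)])/.025,(d@[np.sin(y),-np.cos(y)])/.025)
for n,u in(('green',(437,125)),('turq',(240,270))):print(n,at_z(g,*u,.112))
```

```text
((315.31488037109375, 187.19509887695312), (74.45755767822266, 75.0960464477539), 146.6177215576172)
cap [0.42771439 0.11885523 0.108     ]
bar [0.44593398 0.10819668 0.148     ] [0.41218001 0.12621035 0.148     ] [0.42905699 0.11720352 0.148     ] 0.0382599356888053 -0.4902236553117864
tool shift units 1.2033432646356195 -0.2910494273334584
tool shift units 1.2800277524421682 -0.25405367737552714
green [0.43135995 0.01920671 0.112     ]
turq [0.39370263 0.20255586 0.112     ]
```

Request:
carry_out:
  rows:
    - [0,0,0,0.62,-0.13,0.5,0.5]
    - [0,0,0,0.62,-0.14,0.5,0.5]
    - [0,0,0.6,0,0,0.8,0.5]
    - [0,0,0,0,0,0.9,0.5]
    - [0,0,0,0,0,0.9,0.5]

```text
t: 5.95
position: [0.4283, 0.1182, 0.3415]
ee_rot: [-3.142, -0.0, -0.491]
wrist_force: [-0.5, -0.3, -0.3]
grip_width: 0.0429
```

Request:
carry_out:
  rows:
    - [0,0,0,0,0,0.8,0.5]
    - [0,0,0,0,0,0.7,0.5]
    - [0,0,0,0,0,0.5,0.5]
    - [0,0,0,0,0,0,0.5]

```text
t: 6.35
position: [0.4281, 0.1183, 0.2911]
ee_rot: [3.14, 0.002, -0.491]
wrist_force: [0.4, 0.5, -0.1]
grip_width: 0.0425
```

Request:
carry_out:
  rows:
    - [0,0,0,0,0,0,0.1]
    - [0,0,0,0,0,0,0]
    - [0,0,0,0,0,0,0]
    - [0,0,0,0,0,0,0]
  grip_force: 45

```text
t: 6.75
position: [0.4286, 0.1187, 0.2931]
ee_rot: [-3.141, -0.002, -0.491]
wrist_force: [0.3, 0.7, 6.0]
grip_width: 0.0132
```

Request:
carry_out:
  rows:
    - [0,0,0,0,0,-0.5,0]
    - [0,0,0,0,0,-1,0]
    - [0,0,-1,0,0,-1,0]
    - [0,0,-1,0,0,-1,0]
    - [0,0,-1,0,0,-1,0]

```text
t: 7.25
position: [0.428, 0.1187, 0.4056]
ee_rot: [3.142, 0.001, -0.226]
wrist_force: [-0.1, -0.2, -2.5]
grip_width: 0.0135
```

Request:
carry_out:
  rows:
    - [0,0,-1,0,0,-1,0]
    - [0,0,-1,0,0,-1,0]
    - [0,0,-1,0,0,-1,0]
    - [0,0,-1,0,0,-1,0]
    - [0,0,-1,0,0,-0.3,0]

```text
t: 7.75
position: [0.428, 0.1187, 0.5145]
ee_rot: [3.141, -0.003, 0.211]
wrist_force: [0.1, 0.8, -3.0]
grip_width: 0.0139
```

Request:
carry_out:
  rows:
    - [0,0,0,-0.05,0.7,0,0]
    - [0,0,0,-0.05,1,0,0]
    - [0,0,0,-0.05,1,0,0]
    - [0,0,0,-0.05,1,0,0]
    - [0,0,0,-0.05,1,0,0]

```text
t: 8.25
position: [0.4462, 0.0015, 0.512]
ee_rot: [-3.141, 0.001, 0.207]
wrist_force: [-0.9, -0.2, -2.1]
grip_width: 0.0133
```

Request:
carry_out:
  rows:
    - [0,0,0,-0.05,1,0,0]
    - [0,0,0,-0.05,1,0,0]
    - [0,0,0,-0.05,1,0,0]
    - [0,0,0,-0.05,1,0,0]
    - [0,0,0,-0.05,1,0,0]

```text
t: 8.75
position: [0.4658, -0.1222, 0.512]
ee_rot: [-3.141, 0.0, 0.207]
wrist_force: [1.1, 0.4, -2.0]
grip_width: 0.0133
```

Request:
carry_out:
  rows:
    - [0,0,0,-0.05,1,0,0]
    - [0,0,0,-0.05,1,0,0]
    - [0,0,0,-0.05,1,0,0]
    - [0,0,0,-0.05,1,0,0]
    - [0,0,0,-0.1,1,0,0]

```text
t: 9.25
position: [0.4843, -0.246, 0.5119]
ee_rot: [-3.141, 0.001, 0.207]
wrist_force: [-0.2, -0.1, -2.6]
grip_width: 0.0131
```

Request:
carry_out:
  rows:
    - [0,0,-1,0,0,0,0]
    - [0,0,-1,0,0,0,0]
    - [0,0,-1,0,0,0,0]
    - [0,0,-1,0,0,0,0]
    - [0,0,-1,0,0,0,0]

```text
t: 9.75
position: [0.4842, -0.245, 0.5119]
ee_rot: [-3.141, 0.0, 0.647]
wrist_force: [0.7, -0.8, -2.1]
grip_width: 0.0128
```

Request:
carry_out:
  rows:
    - [0,0,-1,0,0,0,0]
    - [0,0,-1,0,0,0.5,0]
    - [0,0,-1,0,0,0.5,0]
    - [0,0,-1,0,0,0.5,0]
    - [0,0,0,0,0,0,0]

```text
t: 10.25
position: [0.4842, -0.245, 0.473]
ee_rot: [-3.138, -0.0, 0.993]
wrist_force: [0.5, -1.0, -2.1]
grip_width: 0.0133
```

Run:
```python
from h import *
g=grab('wrist','w4');grab('top','t4');s=robot.get_state();print(s['t'],s['position'],s['ee_rot'],s['joints'])
W=g['frame'];T=load('t4')
h=np.hstack([W[:,100:500],load('t4')['frame'][:,200:600]]);cv2.imwrite('pics/c4.png',h[:,:,::-1])
```

```text
10.35 [ 0.48423649 -0.2450427   0.47498483] [-3.14140268e+00 -4.59493037e-05  9.90163859e-01] [-6.84442538e-01  3.13917304e-01  1.31460071e+00  2.60594858e-05
  1.51326835e+00 -1.03811576e-01]
```

View pics/c4.png

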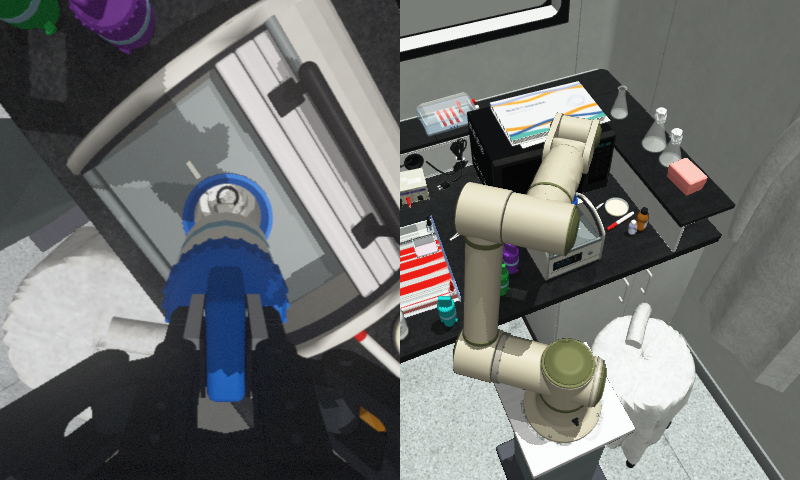

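Wrist half: the cartridge is held over the well and the rim is visible behind it, with extents near (282,215), (330,173) and (372,215) in full-image pixels. The cover is still back. Next I compare the rim with its projection.

Run:
```python
from h import *
from scipy.optimize import least_squares
g2=load('w2');g=load('w4')
def ring(g,x,y,r): 
    return np.array([proj(g,(x+r*np.cos(a),y+r*np.sin(a),.123)) for a in np.linspace(0,6.283,180)])
R=ring(g2,.485,-.2457,.04);print('w2 ring40 width',np.ptp(R,0))
h=cv2.cvtColor(g['frame'],cv2.COLOR_RGB2HSV);m=cv2.inRange(h,(100,120,50),(125,255,255));m[250:]=0;m[:,:260]=0;m[:,400:]=0;m[:160]=0
pts=[]
for u in range(290,366,3):
    v=np.flatnonzero(m[:,u]); 
    if len(v): pts.append((u,v[0]))
for v in range(195,222,3):
    u=np.flatnonzero(m[v]); 
    if len(u): pts+= [(u[0],v),(u[-1],v)]
w=np.array([at_z(g,*p,.123)[:2] for p in pts])
for fix in (None,.0375):
    fn=(lambda q:np.hypot(*(w-q[:2]).T)-q[2]) if fix is None else (lambda q:np.hypot(*(w-q[:2]).T)-fix)
    o=least_squares(fn,[.485,-.245,.037],loss='soft_l1',f_scale=.001);print(o.x,np.abs(o.fun).mean())
```

```text
w2 ring40 width [103.98249183  98.74042732]
[ 0.48422349 -0.24545157  0.03777337] 0.00015760501830540413
[ 0.48441203 -0.24516229  0.037     ] 0.0001899359864758511
```

Request:
carry_out:
  rows:
    - [0,0,0,0,0,0.5,0]
    - [0,0,0,0,0,0.6,0]
    - [0,0,0,0,0,0.6,0]
    - [0,0,0,0,0,0.6,0]
    - [0,0,0,0,0,0.6,0]

```text
t: 10.85
position: [0.4843, -0.2451, 0.4025]
ee_rot: [3.14, 0.0, 0.99]
wrist_force: [-0.5, 0.4, -2.2]
grip_width: 0.0133
```

Request:
carry_out:
  rows:
    - [0,0,0,0,0,0.5,0]
    - [0,0,0,0,0,0.5,0]
    - [0,0,0,0,0,0.5,0]
    - [0,0,0,0,0,0.5,0]
    - [0,0,0,0,0,0.5,0]

```text
t: 11.35
position: [0.4842, -0.2451, 0.3388]
ee_rot: [3.141, 0.0, 0.992]
wrist_force: [0.0, 0.0, -2.4]
grip_width: 0.0132
```

Request:
carry_out:
  rows:
    - [0,0,0,0,0,0.15,0]
    - [0,0,0,0,0,0.15,0]
    - [0,0,0,0,0,0.15,0]
    - [0,0,0,0,0,0,0]

```text
t: 11.75
position: [0.4842, -0.2451, 0.3283]
ee_rot: [-3.141, 0.0, 0.992]
wrist_force: [0.4, 0.6, -1.9]
grip_width: 0.0133
```

Request:
carry_out:
  rows:
    - [0,0,0,0,0,0.06,0]
    - [0,0,0,0,0,0.06,0]
    - [0,0,0,0,0,0,0]

```text
t: 12.05
position: [0.4844, -0.2451, 0.327]
ee_rot: [3.139, 0.0, 0.993]
wrist_force: [-0.8, 0.8, 7.9]
grip_width: 0.0132
```

Request:
carry_out:
  rows:
    - [0,0,-1,0,0,0,0]
    - [0,0,-1,0,0,0,0]

```text
t: 12.25
position: [0.4845, -0.2453, 0.327]
ee_rot: [3.138, 0.001, 1.17]
wrist_force: [-0.2, 1.1, 6.8]
grip_width: 0.0132
```

Request:
carry_out:
  rows:
    - [0,0,-1,0,0,0,0]
    - [0,0,0,0,0,0,0]

```text
t: 12.45
position: [0.4846, -0.2453, 0.327]
ee_rot: [3.138, 0.001, 1.257]
wrist_force: [0.6, -0.4, 5.9]
grip_width: 0.0131
```

Request:
carry_out:
  rows:
    - [0,0,-1,0,0,0.02,0]
    - [0,0,0,0,0,0,0]

```text
t: 12.65
position: [0.4846, -0.2453, 0.327]
ee_rot: [3.137, 0.002, 1.344]
wrist_force: [0.5, -0.1, 9.2]
grip_width: 0.0133
```

Request:
carry_out:
  rows:
    - [0,0,-1,0,0,0,0]
    - [0,0,0,0,0,0,0]

```text
t: 12.85
position: [0.4845, -0.2453, 0.3269]
ee_rot: [3.138, 0.002, 1.431]
wrist_force: [-1.2, 1.0, 9.6]
grip_width: 0.0135
```

Request:
carry_out:
  rows:
    - [0,0,-1,0,0,0,0]
    - [0,0,0,0,0,0,0]

```text
t: 13.05
position: [0.4846, -0.2453, 0.3269]
ee_rot: [3.138, 0.003, 1.518]
wrist_force: [-0.0, 0.5, 9.0]
grip_width: 0.0134
```

Request:
carry_out:
  rows:
    - [0,0,-1,0,0,0,0]
    - [0,0,0,0,0,0,0]

```text
t: 13.25
position: [0.4845, -0.2453, 0.3269]
ee_rot: [3.139, 0.003, 1.606]
wrist_force: [-0.1, 0.7, 8.6]
grip_width: 0.0133
```

Request:
carry_out:
  rows:
    - [0,0,-1,0,0,0,0]
    - [0,0,0,0,0,0,0]

```text
t: 13.45
position: [0.4845, -0.2453, 0.3267]
ee_rot: [3.139, 0.003, 1.693]
wrist_force: [-0.3, 0.1, 5.9]
grip_width: 0.0132
```

Request:
carry_out:
  rows:
    - [0,0,-1,0,0,0,0]
    - [0,0,0,0,0,0,0]

```text
t: 13.65
position: [0.4843, -0.2451, 0.3254]
ee_rot: [3.141, 0.001, 1.779]
wrist_force: [0.6, -0.4, -2.4]
grip_width: 0.0137
```

Upward force is gone, so the lugs are over the entry at yaw 1.78. Lowering now.

Request:
carry_out:
  rows:
    - [0,0,-0.3,0,0,0.15,0]
    - [0,0,0,0,0,0.2,0]
    - [0,0,0,0,0,0.13,0]
    - [0,0,0,0,0,0,0]

```text
t: 14.05
position: [0.4841, -0.245, 0.3121]
ee_rot: [-3.141, -0.001, 1.803]
wrist_force: [-0.2, 0.3, -2.5]
grip_width: 0.0131
```

Request:
carry_out:
  rows:
    - [0,0,0,0,0,0,0.19]
    - [0,0,0,0,0,0,0.19]
    - [0,0,0,0,0,0.06,0.19]
    - [0,0,0,0,0,0.06,0.19]
    - [0,0,0,0,0,0,0.19]

```text
t: 14.55
position: [0.4842, -0.245, 0.3098]
ee_rot: [-3.141, -0.0, 1.804]
wrist_force: [-1.0, -0.4, 0.2]
grip_width: 0.0162
```

```bash
python3 -c "
from h import *
s=robot.get_state();print(s['t'],s['position'],s['ft_torque'],s['wrist_force'],s['grip_width'])"
```

```text
14.55 [ 0.48419127 -0.24504057  0.30977841] [0.03773149 0.00112296 0.01995427] [-0.9732406  -0.43079461  0.16329864] 0.016199799863221724
```

Request:
carry_out:
  rows:
    - [0,0,1,0,0,0,0.19]
    - [0,0,1,0,0,0,0.19]
    - [0,0,1,0,0,0,0.19]
    - [0,0,1,0,0,0.05,0.19]
    - [0,0,1,0,0,0.05,0.19]

```text
t: 15.05
position: [0.4843, -0.2451, 0.3075]
ee_rot: [3.141, 0.0, 1.364]
wrist_force: [0.7, 0.5, 0.7]
grip_width: 0.0161
```

Request:
carry_out:
  rows:
    - [0,0,1,0,0,0.03,0.19]
    - [0,0,1,0,0,0.03,0.19]
    - [0,0,1,0,0,0.03,0.19]
    - [0,0,1,0,0,0.03,0.19]
    - [0,0,1,0,0,0,0.19]

```text
t: 15.55
position: [0.4842, -0.2451, 0.3044]
ee_rot: [3.142, 0.0, 0.928]
wrist_force: [0.0, 0.7, -0.3]
grip_width: 0.0165
```

Request:
carry_out:
  rows:
    - [0,0,1,0,0,0,0.19]
    - [0,0,1,0,0,0,0.19]
    - [0,0,1,0,0,0,0.19]

```text
t: 15.85
position: [0.4842, -0.2451, 0.3044]
ee_rot: [3.142, 0.0, 0.666]
wrist_force: [-0.4, -0.7, 0.9]
grip_width: 0.0162
```

```bash
python3 -c "
from h import *
s=robot.get_state();print(s['t'],s['position'],s['ft_torque'],s['wrist_force'],s['ee_rot'],s['tau'][5])"
```

```text
15.85 [ 0.48424022 -0.2450648   0.30443013] [ 0.00585202 -0.03937435 -0.0161289 ] [-0.4145962  -0.7280405   0.91275427] [3.14157808e+00 2.23647538e-05 6.65893859e-01] -1.154213771224022
```

Request:
carry_out:
  rows:
    - [0,0,1,0,0,0,0.19]
    - [0,0,1,0,0,0,0.19]
    - [0,0,0,0,0,0,0.19]

```text
t: 16.15
position: [0.4842, -0.2451, 0.3045]
ee_rot: [3.141, 0.0, 0.494]
wrist_force: [0.3, 0.1, -0.7]
grip_width: 0.0165
```

```bash
python3 -c "
from h import *
s=robot.get_state();print(s['t'],s['position'],s['ft_torque'],s['wrist_force'],s['ee_rot'],s['tau'][5])"
```

```text
16.15 [ 0.48422451 -0.24509723  0.3044688 ] [-0.0490318   0.02763462  0.03709817] [ 0.25583725  0.11854943 -0.68985105] [3.14147122e+00 7.63982067e-05 4.94306416e-01] 0.9340189956128597
```

Request:
carry_out:
  rows:
    - [0,0,1,0,0,0,0.19]
    - [0,0,0.5,0,0,0,0.19]
    - [0,0,0,0,0,0,0.19]

```text
t: 16.45
position: [0.4843, -0.245, 0.3046]
ee_rot: [3.141, 0.0, 0.368]
wrist_force: [0.3, 0.2, 0.1]
grip_width: 0.0162
```

```bash
python3 -c "
from h import *
s=robot.get_state();print(s['t'],s['ft_torque'],s['wrist_force'],s['ee_rot'],s['tau'][5])
grab('wrist','w5')"
```

```text
16.45 [-0.01140264 -0.08796666  1.32392083] [0.30030347 0.18451908 0.0540055 ] [3.14080147e+00 3.40313109e-04 3.68348240e-01] 1.8053890764713287
```

View pics/w5.png

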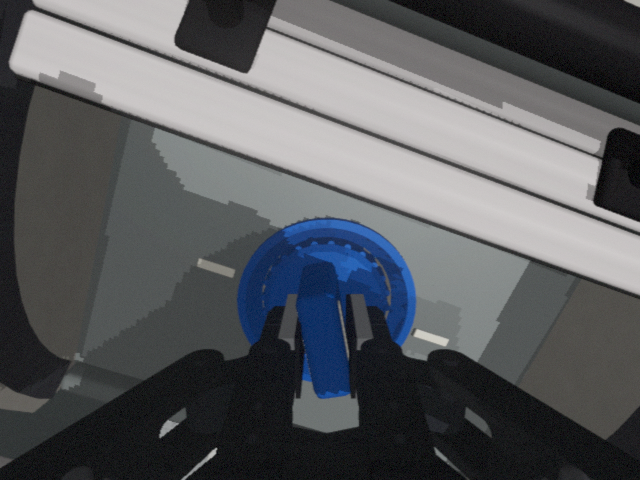

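Torque of 1.3 Nm after 1.43 rad is the hard stop. Easing back, opening and lifting off.

Request:
carry_out:
  rows:
    - [0,0,-0.6,0,0,0,0.22]
    - [0,0,0,0,0,0,0.35]
    - [0,0,0,0,0,0,0.4]
    - [0,0,0,0,0,-0.4,0.4]
    - [0,0,0,0,0,-0.8,0.4]

```text
t: 17.0
position: [0.4841, -0.245, 0.3343]
ee_rot: [-3.139, 0.001, 0.416]
wrist_force: [-0.1, -0.4, 0.6]
grip_width: 0.0341
```

Request:
carry_out:
  rows:
    - [0,0,0,0,0,-1,0.4]
    - [0,0,0,-0.5,0,-1,0.4]
    - [0,0,0,-1,0,-1,0.4]
    - [0,0,0,-1,0,-1,0.4]
    - [0,0,0,0,0,0,0.4]

```text
t: 17.5
position: [0.4255, -0.2711, 0.4386]
ee_rot: [3.135, -0.002, 0.414]
wrist_force: [0.3, -0.4, -0.7]
grip_width: 0.0343
```

Run:
```python
from h import *
g=grab('wrist','w6');s=robot.get_state();print(s['t'],s['position'],s['ee_rot'],s['wrist_force'])
```

```text
17.55 [ 0.42629897 -0.27065042  0.43654728] [ 3.13799374e+00 -1.45960073e-03  4.14385128e-01] [-0.17053612 -0.76348295 -0.83255258]
```

View pics/w6.png

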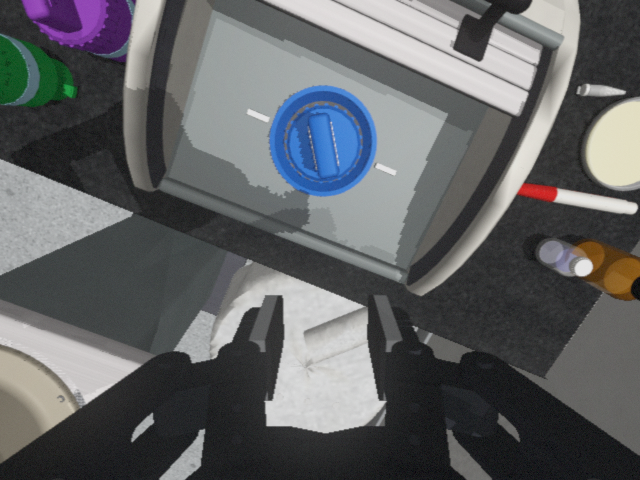

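Run:
```python
from h import *
g=load('w6')
a=at_z(g,317,113,.16);b=at_z(g,328,180,.16);print(a,b,(a+b)/2,np.linalg.norm(a-b),'yaw',np.arctan2(*(a-b)[[1,0]]))
for z in(.160,.166):print(z,proj(g,(.4843,-.2453,z)))
t=cams.grab_frame('top');s=cams.grab_frame('scene')
im=np.hstack([cv2.resize(s['frame'][150:460,240:440],(387,600)),cv2.resize(t['frame'][200:320,310:450],(413,354))[:600] if 0 else cv2.copyMakeBorder(cv2.resize(t['frame'][160:340,300:440],(413,531)),0,69,0,0,0)])
cv2.imwrite('pics/c6.png',im[:,:,::-1])
```

```text
[ 0.49999067 -0.23486804  0.16      ] [ 0.46522009 -0.2576752   0.16      ] [ 0.48260538 -0.24627162  0.16      ] 0.04158316072753219 yaw 0.580534459864647
0.16 [322.30038284 144.13597649]
0.166 [322.29237794 144.50428705]
```

View pics/c6.png

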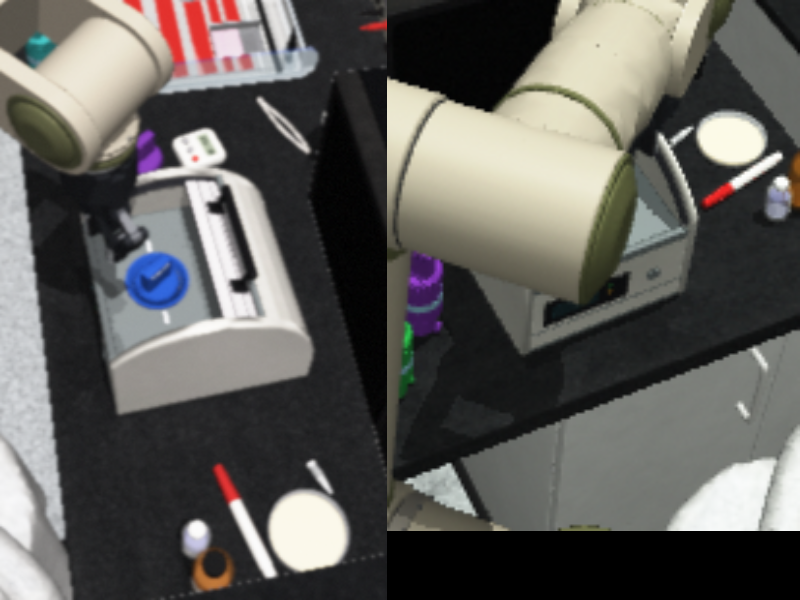

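```bash
python3 -c "
from h import *
print(robot.get_state()['t'],order.finish_job())"
```

```text
the job is handed in; nothing more can be done
17.65 None
```

The cartridge is fitted in the purifier and screwed to the hard stop, the cover is open, and the job is handed in at 17.65 s. The job gives no verdict, so this rests on my own checks.

**What I did**
- **Cover:** I pushed it back along its track with closed fingertips. Afterwards the bar measured 97 mm behind the well's axis, which is fully back, and the last pictures show it still there.
- **Cartridge:** I took the blue-topped one by its bar and lowered it onto the thread crest, where I felt about 10 N of contact.
- **Thread:** I turned it anticlockwise until the contact force vanished at a yaw of 1.78 rad. I then lowered it to about 7 mm above the seat and loosened the grip, and the force went to zero.
- **Screwing home:** I turned it clockwise until 1.3 Nm built up, after 1.43 rad of tool turn, which I took as the hard stop. Then I eased back, opened and lifted clear.

**Last checks**
- **Cartridge position:** It looks upright and sunk in the rim. The middle of the bar is within about 2 mm of the well's axis.
- **Turn:** The bar itself measured about 1.22 rad of turn; the rest of the tool's 1.43 rad is play in the loose jaws. That is past the 1.15 rad at which it sits on the seat.
- **Bystanders:** The timer and the brown bottle look undisturbed. The white bottle was not in the final pictures, but the arm never came near it.
- **Not measured:** I did not measure the height above the seat. I inferred it from the torque at the stop and the angle turned.

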